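Swap two battery packs between charger and storage cradle

ROBOT

A 6-joint arm with a two-finger parallel gripper is mounted at the origin on the work surface. World frame = base frame: x ahead of the robot, y to its left, z up, the work surface at z = 0. Lengths are in mm, angles in rad, forces in N, time in s.
With the tool pointing down it reaches from about 350 to 775 mm from the base axis. Payload 7.3 kg.
Tool frame: the origin (TCP) lies at the centre of the arm's flange, where the gripper is bolted on; the fingertips stand 178 mm ahead of it and the grasp point (between the pads) lies 159 mm ahead of it; z points along the fingers, y is the line along which they close (so a half turn about z gives the same grasp; the last joint's range is limited). The gripper opens to 92 mm and grips with 3 to 60 N. Pads are 19 mm wide; open, the fingers measure 130 mm over their backs; the gripper's body (75 mm by 190 mm) begins 47 mm behind the grasp point.
Start: joints at [1.192, 0.342, 1.524, -0, 1.275, -0.146], TCP at [121.096, 510.846, 404.741] pointing down, gripper open.
Joint ranges: [-2.53, 2.53], [-0.77, 2.02], [0.04, 2.7], [-1, 4.14], [0.28, 2.66], [-3.11, 3.11]. Speed limits (rad/s): [2.57, 2.57, 3.14, 3.14, 3.14, 3.14].

INTERFACE

Orientations are given as [roll, pitch, yaw] about the fixed x, y, z axes, in that order (R = Rz(yaw) Ry(pitch) Rx(roll)).
In Python, from plant import * gives the robot as it stands. The module is installed in compiled form; this text tells all that it offers.
- The arm moves only by the shell command python3 -m inch 'ROWS'. ROWS is JSON, a list of rows, each a list of 5 numbers: the shift along the tool's x, y, z in m, then the turn about the tool's z in rad, then the opening, from 0 (shut) to 1 (fully open). In form: [[tx, ty, tz, spin, claw], ...]. A call has 1 to 8 rows; each row is the pose to reach, as a shift and turn from the pose commanded when the call began, along the tool's axes at that moment; what a row does not reach only later rows make up. A row lasts 1/12 s, in which the tool goes at most 41.7 mm and 7.16 degrees, less where a joint would pass 70% of its speed; a pose out of reach is approached as far as the arm can. A call with a gripper value outside its range is refused whole. The fingers move at their own pace and stop on an object; the grip force is fixed at half the most. Time passes only in rows, so rows that repeat a pose let the fingers close. It gives the time, the measured TCP pose, the force, the opening and the grip force at its end, in the units of the state.
- get_obs(): the state, without advancing time (a new reading comes with each control period).
- capture(name): name is "side" or "top"; returns a dict with "color" (480x640x3 uint8, red, green, blue), "intrinsics" (3x3 intrinsics, pixels), "pose" (4x4, takes a point from camera to world coordinates). Camera axes: x right, y down, z forward; pixel columns grow to the right and rows downward; lengths in mm; the calibration is good to about 2 mm. A picture is of the moment at which its call begins. There is no depth.
- close_job(): hands the job in; it is judged then, once.
Trained networks look in a picture, given as the dict that the camera call returned (one of the last four; its "shot" number tells which), for a name from the list of things; names that differ only in an ending like _2 or _b are one class to them, and where a whole thing is asked for, a point or a joint stands for the part that bears it (a point fixed in the world has none). Each returns a list of dicts, best first, with "conf" (0 to 1); they miss things now and then, are a little off and sometimes report something else, mostly with a low value. They report only what shows in the picture. A call takes as long as a camera call. They do not tell look-alikes from the thing itself.
- look_for(picture, target): "rect" ([centre column, centre row, width, height] in pixels, round what is visible of it).
- trace(picture, target): "pixels" (480x640 bool, what is visible of it) and "rect" ([centre column, centre row, width, height] in pixels, round what is visible of it).
- tip_of(picture, target): "centre" ([column, row] in pixels: a listed point, or the origin of a listed thing).
The state is a dict: "time": time; "joint_positions": joint angles; "dq": joint speeds; "tau": joint torques, N m; "tool_pos": TCP position; "tcp_rot": TCP orientation; "contact_force": force on the tool from outside, world axes, zero at the start; "moment": the same for the moment, N m; "grip_width": finger opening in mm; "finger_force": force on a finger pad.
Only numpy, scipy, OpenCV 4.12 (cv2) and the standard library are available. Lean on these libraries where they do the work, as an engineer would, in place of code of your own. Each camera call takes 0.05 s, during which the arm holds its last target. There are 200 camera calls.

TASK

Swap the two battery packs: the charged square-cornered pack now in the grey charger goes into the aluminium storage cradle, and the notched-corner pack now in the cradle goes into the charger, each finally standing upright and fully down on the floor of its bay. The charger leaves only a pack's ends free to grip and the cradle only its flanks, so stand each pack on the bench on the way and take it again the other way. Keep the packs upright, set them down gently without letting them drop, and leave the jar, the caliper and the meter where they are.

Things in the scene. Friction and masses are not known exactly. Their poses are not given: they have to be found in the camera images.
- pack_square: Battery pack, black plastic with a grey top, plain block with square corners; starts in the charger. 68 mm long (x axis), 46 wide (y), 70 high, about 0.4 kg. Origin: centre of its underside, z up. Either way round is fine. No handle: grip it across its ends (68 mm) or its flanks (46 mm).
- pack_notched: Battery pack like the other, but with an 10 x 10 mm notch down each upright corner (its end faces are 26 mm wide, its flank faces 48 mm); starts in the cradle. 68 mm long (x axis), 46 wide (y), 70 high, about 0.4 kg. Origin: centre of its underside, z up. Either way round is fine. No handle: grip it across its ends (68 mm) or its flanks (46 mm).
- charger: Grey plastic block 100 x 80 x 20 mm fixed to the bench, with two tall cheeks (64 mm long, 8 thick) along the pack's flanks, 53 mm apart inside, rising 84 mm above the bay's floor (14 above a seated pack), the top 14 mm flared outwards. The ends are open but for lips 6 mm high, 75 mm apart: a pack in it can be gripped only across its ends. Origin: centre of its underside, x along the bay.
- charger_seat (a point): Centre of the floor of the charger's bay, 20 mm above the bench; a seated pack's underside centre lies here, its 68 mm length along this x axis; z up.
- cradle: Aluminium plate 98 x 78 x 10 mm fixed to the bench, with two tall walls (40 mm wide, 5 thick) at the pack's ends, 75 mm apart inside, rising 84 mm above the bay's floor (14 above a seated pack), the top 14 mm flared outwards. The flanks are open but for lips 6 mm high, 53 mm apart: a pack in it can be gripped only across its flanks. Origin: centre of its underside, x along the bay.
- cradle_seat (a point): Centre of the floor of the storage cradle's bay, 10 mm above the bench; a seated pack's underside centre lies here, its 68 mm length along this x axis; z up.
- jar: Bystander: white jar of 64 mm diameter, 75 mm high. Origin: centre of its underside.
- caliper: Bystander: steel vernier caliper lying flat, 200 mm long along its x axis, at most 8 mm thick, jaws near its -x end reaching 55 mm to +y and 29 mm to -y. Origin: under the middle of the beam.
- meter: Bystander: blue hand-held meter lying flat, 150 (x) x 85 (y) x 34 mm. Origin: centre of its underside.
Mind the look-alikes: they are no part of the job. Leave any green or pink look-alike of the pack_square alone. What is shaped like the charger but turquoise is not meant.

How it is judged (in metres and radians):
At the end, for the whole second after the job is handed in: The square-cornered pack stands in the cradle and the notched pack in the charger: each within 7 mm of the bay's centre, its underside within 3 mm of the bay's floor, upright within 0.06 rad, its length along the bay within 0.2 rad (either way round), and at rest (under 0.02 m/s) (horizontal distance between pack_square and cradle_seat below 0.007 m and z of pack_square in the frame of cradle_seat between -0.003 and 0.003 m and angle between each of pack_square, pack_notched's own z axis and vertical below 0.06 rad and angle between the x axis of pack_square and the x axis of cradle_seat, either way round below 0.2 rad and linear speed of each of pack_square, pack_notched below 0.02 m/s and horizontal distance between pack_notched and charger_seat below 0.007 m and z of pack_notched in the frame of charger_seat between -0.003 and 0.003 m and angle between the x axis of pack_notched and the x axis of charger_seat, either way round below 0.2 rad); the robot touches nothing.
It fails at once if a pack is dropped: it moves faster than 0.45 m/s (a free fall of about 10 mm) with no finger on it ((linear speed of pack_square above 0.45 m/s and contact force between pack_square and the fingers below 0.05 N) or (linear speed of pack_notched above 0.45 m/s and contact force between pack_notched and the fingers below 0.05 N)).
It fails at once if a pack is tipped by more than 0.6 rad (angle between any of pack_square, pack_notched's own z axis and vertical above 0.6 rad).
It fails at once if the jar, caliper or meter is moved by more than 30 mm (distance of any of jar, caliper, meter from where it was at the start of the episode above 0.03 m).
It also fails if it takes over 72 s, if anything falls off the work surface, if the arm or the gripper's body presses on something with over 40 N, if the wrist force passes 120 N, or if a joint passes its speed limit or range.

## Working session

There is one attempt and no reset: what is moved stays moved. The work goes in short steps, Python scripts to look and compute and a shell command to move; the robot and the scene stay as the last step left them, time stands still between calls to the robot, and variables do not carry over. Pictures are saved under pics/ and viewed, at most 10 in all, crops included, and the job is handed in when it is done.

```bash
mkdir -p pics; python3 - <<'E'
from plant import *
import cv2,numpy as np
o=get_obs();print({k:np.round(v,3) for k,v in o.items()})
for n in("top","side"):
    c=capture(n);cv2.imwrite(f"pics/{n}0.png",c["color"][...,::-1]);print(n,c["intrinsics"].tolist(),np.round(c["pose"],3).tolist())
    for t in("pack_square","pack_notched","charger","cradle","charger_seat","cradle_seat","jar","caliper","meter"):
        print(t,[(np.round(d["centre"],1).tolist(),round(d["conf"],2)) for d in tip_of(c,t)][:4])
E
```

```text
{'time': np.float64(0.0), 'joint_positions': array([ 1.192,  0.343,  1.525,  0.   ,  1.275, -0.146]), 'dq': array([ 0.   , -0.002, -0.001,  0.001,  0.001,  0.001]), 'tau': array([ 2.0000e-03, -4.3124e+01, -2.4422e+01,  7.2000e-02,  5.6000e-02,
       -0.0000e+00]), 'tool_pos': array([121.024, 510.726, 404.04 ]), 'tcp_rot': array([-3.14 , -0.   ,  2.909]), 'contact_force': array([ 0.46 , -0.714, -0.04 ]), 'moment': array([ 0.029,  0.002, -0.007]), 'finger_force': np.float64(0.0), 'grip_width': np.float64(91.82)}
top [[462.35498683506955, 0.0, 312.93610223169486], [0.0, 462.35498683506955, 240.4243640192368], [0.0, 0.0, 1.0]] [[-0.008, -0.996, 0.092, 469.299], [-1.0, 0.008, -0.008, -103.415], [0.007, -0.092, -0.996, 938.242], [0.0, 0.0, 0.0, 1.0]]
pack_square [([399.9, 250.4], 0.95), ([335.0, 255.3], 0.59), ([375.9, 181.3], 0.58)]
pack_notched [([161.3, 239.0], 0.86)]
charger [([417.1, 347.9], 0.91)]
cradle [([161.5, 245.5], 0.86)]
charger_seat [([420.6, 350.5], 0.92), ([400.8, 252.0], 0.63), ([491.5, 273.0], 0.61), ([184.2, 139.0], 0.38)]
cradle_seat [([159.9, 244.5], 0.86)]
jar [([184.0, 137.6], 0.72)]
caliper [([301.6, 142.8], 0.95)]
meter [([490.9, 271.2], 0.75)]
side [[539.7515665747892, 0.0, 325.6497719183884], [0.0, 539.7515665747892, 242.13295636291386], [0.0, 0.0, 1.0]] [[0.947, -0.179, 0.265, 242.418], [-0.32, -0.544, 0.776, -968.609], [0.006, -0.82, -0.573, 714.026], [0.0, 0.0, 0.0, 1.0]]
pack_square [([321.4, 290.5], 0.92), ([416.2, 298.3], 0.57)]
pack_notched [([293.9, 199.6], 0.59)]
charger [([352.4, 327.8], 0.76), ([261.8, 366.1], 0.57)]
cradle [([292.5, 204.3], 0.95), ([294.0, 199.4], 0.42)]
charger_seat [([252.1, 360.8], 0.77), ([376.4, 200.5], 0.63)]
cradle_seat [([290.9, 203.2], 0.83)]
jar [([376.0, 199.3], 0.83)]
caliper [([417.3, 247.6], 0.76)]
meter [([371.3, 415.3], 0.92)]
```

View pics/top0.png

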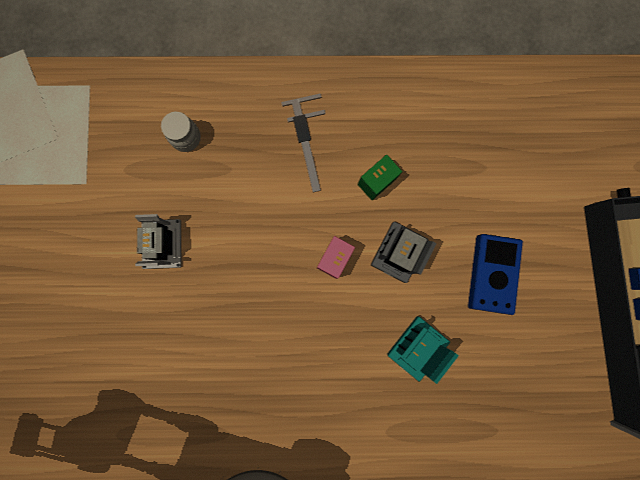

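View pics/side0.png

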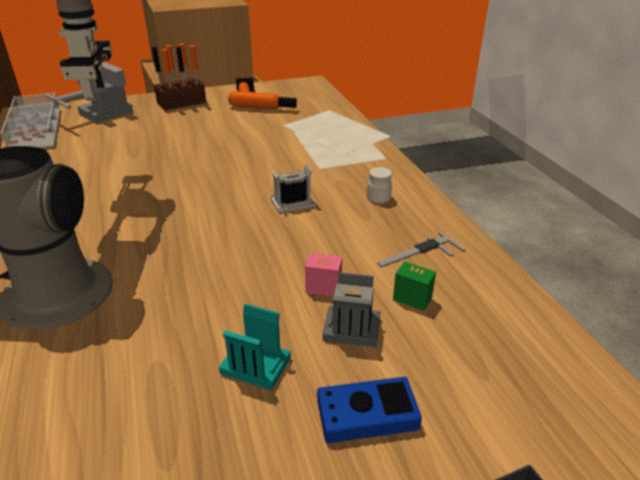

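The top view shows the grey charger with the square pack at (405,250) and the cradle with the notched pack at (160,242). The jar is at (182,132), the caliper at (305,145) and the meter at (496,273).

Things that could be mistaken for the targets, with top-view pixels:
- **pack_square:** green block (381,176), pink block (338,257), or the black pack with a grey top in the grey charger (405,248). I choose the last.
- **charger:** turquoise (422,350) or grey (403,252). I choose the grey one.

I'll check these in one close crop.

```bash
cat > h.py <<'E'
from plant import *
import cv2,numpy as np
from scipy.optimize import minimize
def proj(c,P):
    T=np.linalg.inv(c["pose"]);q=np.atleast_2d(P)@T[:3,:3].T+T[:3,3]
    return cv2.projectPoints(q,np.zeros(3),np.zeros(3),c["intrinsics"],None)[0].reshape(-1,2)
def back(c,uv,z):
    d=c["pose"][:3,:3]@np.linalg.solve(c["intrinsics"],[*uv,1]);o=c["pose"][:3,3];return o+d*(z-o[2])/d[2]
def tri(ab):
    A=np.zeros((3,3));b=np.zeros(3)
    for c,uv in ab:
        d=c["pose"][:3,:3]@np.linalg.solve(c["intrinsics"],[*uv,1]);d/=np.linalg.norm(d);M=np.eye(3)-np.outer(d,d);A+=M;b+=M@c["pose"][:3,3]
    return np.linalg.solve(A,b)
E
python3 - <<'E'
from h import *
ims=[]
for n,ws in(("top",((405,250),(160,242))),("side",((352,308),(293,190)))):
    c=capture(n)
    for t in("charger","cradle","pack_square","pack_notched"):
        print(n,t,[(np.round(d["rect"],1).tolist(),round(d["conf"],2),int(d["pixels"].sum())) for d in trace(c,t)][:4])
    for u,v in ws: ims.append(cv2.resize(c["color"][v-38:v+37,u-50:u+50],(400,300),interpolation=cv2.INTER_CUBIC))
cv2.imwrite("pics/crop.png",np.vstack([np.hstack(ims[:2]),np.hstack(ims[2:])])[...,::-1])
E
```

```text
top charger [([423.1, 351.4, 69.7, 64.5], 0.9, 2641), ([404.6, 250.1, 56.9, 58.5], 0.89, 1236)]
top cradle [([159.6, 242.4, 44.3, 57.1], 0.7, 1013)]
top pack_square [([334.5, 257.5, 38.0, 44.0], 0.89, 899), ([403.0, 250.9, 42.0, 45.2], 0.82, 1069), ([377.9, 177.9, 41.1, 46.7], 0.62, 1057)]
top pack_notched [([157.8, 241.9, 46.5, 53.9], 0.66, 994)]
side charger [([351.4, 309.1, 54.5, 73.2], 0.67, 2583), ([257.1, 348.0, 64.6, 82.6], 0.59, 3769)]
side cradle [([291.4, 188.7, 43.2, 48.0], 0.77, 666)]
side pack_square [([415.9, 286.2, 42.3, 46.6], 0.96, 1550), ([353.4, 293.7, 34.9, 14.0], 0.9, 457), ([322.9, 274.6, 39.4, 44.0], 0.71, 1379)]
side pack_notched [([294.0, 188.7, 26.7, 31.2], 0.79, 835), ([421.4, 248.9, 85.8, 32.9], 0.67, 612)]
```

View pics/crop.png

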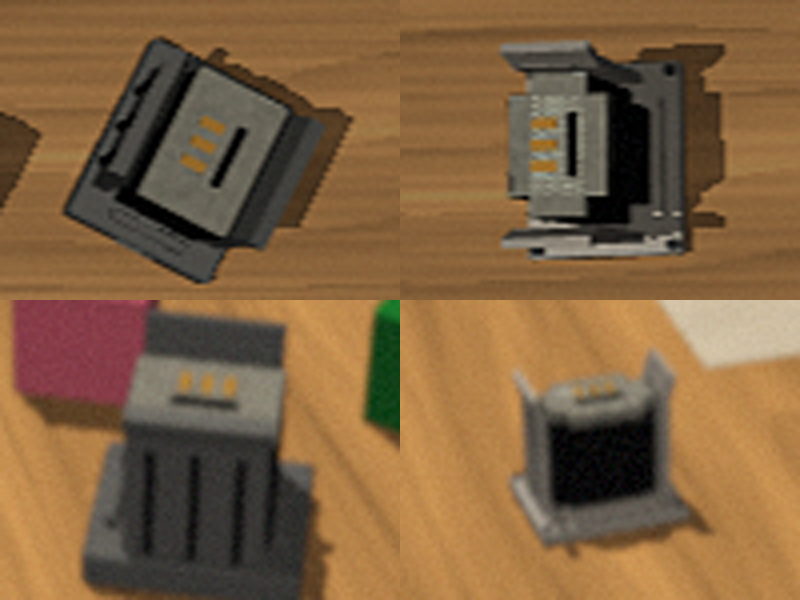

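The crop confirms the choice. The charger pack is a plain block with square corners (top-view centre about (408,249)), and the cradle pack has notched corners (about (149,240)). Next I fit their poses from the corners I picked and the silhouettes.

```bash
cat >> h.py <<'E'
def box(x0,x1,y0,y1,z0,z1): return np.array([[x,y,z] for x in(x0,x1) for y in(y0,y1) for z in(z0,z1)],float)
def flare(w,L,t,zb,axis):  # walls with flared top, w inner half gap
    out=[]
    for s in(1,-1):
        for (a,b,z0,z1) in((w,w+t,0,zb+70),(w,w+t+5,zb+70,zb+84)):
            B=box(-L/2,L/2,*sorted((s*a,s*b)),z0,z1); out.append(B if axis=='y' else B[:,[1,0,2]])
    return out
CH=[box(-50,50,-40,40,0,20),box(-34,34,-23,23,20,90)]+flare(26.5,64,8,20,'y')
CR=[box(-49,49,-39,39,0,10),box(-34,34,-13,13,10,80),box(-24,24,-23,23,10,80)]+flare(37.5,40,5,10,'x')
PK=[box(-34,34,-23,23,0,70)]
def pose(B,p):
    c,s=np.cos(p[2]),np.sin(p[2]);return B@np.array([[c,s,0],[-s,c,0],[0,0,1]])+[p[0],p[1],0 if len(p)<4 else p[3]]
def render(c,parts,p):
    m=np.zeros((480,640),np.uint8)
    for B in parts:
        h=cv2.convexHull((proj(c,pose(B,p))*16).round().astype(np.int32));cv2.fillConvexPoly(m,h,1,cv2.LINE_8,4)
    return m>0
def fit(parts,views,p0):
    def f(p):return sum(1-(r&m).sum()/(r|m).sum() for c,m in views for r in[render(c,parts,p)])
    best=min((minimize(f,np.array(p0)+d,method="Nelder-Mead",options=dict(initial_simplex=np.array(p0)+d+np.array([[0,0,0],[6,0,0],[0,6,0],[0,0,.1]]))) for d in([0,0,0],[3,-3,.05],[-3,3,-.05])),key=lambda r:r.fun)
    return best.x,best.fun
def near(c,names,uv,r=30):
    m=np.zeros((480,640),bool)
    for n in names:
        for d in trace(c,n):
            if np.hypot(*(np.array(d["rect"][:2])-uv))<r:m|=d["pixels"]
    return m
def corners(c,uv,L,W,z):
    P=np.array([back(c,q,z)[:2] for q in uv]);print("quad sides",np.round(np.linalg.norm(P-np.roll(P,-1,0),axis=1),1))
    return P.mean(0),P
E
python3 - <<'E'
from h import *
t=capture("top");s=capture("side")
def px(X,Y,u0,v0):return np.array([(X+.5)/4-.5+u0,(Y+.5)/4-.5+v0])
tc=lambda X,Y:px(X,Y,355,212); tr=lambda X,Y:px(X-400,Y,110,204); sc=lambda X,Y:px(X,Y-300,302,270); sr=lambda X,Y:px(X-400,Y-300,243,152)
m,P=corners(t,[tc(*q) for q in((200,65),(293,110),(232,240),(137,195))],68,46,90)
d=(P[0]+P[1]-P[2]-P[3]);print("sq",m.round(1),np.arctan2(d[1],d[0]))
m,P=corners(t,[tr(*q) for q in((509,73),(607,73),(607,217),(509,217))],68,46,80)
d=(P[0]+P[1]-P[2]-P[3]);print("no",m.round(1),np.arctan2(d[1],d[0]))
print("z sq",tri([(t,tc(242,128)),(s,sc(238,405))]).round(1),tri([(t,tc(215,185)),(s,sc(172,397))]).round(1))
print("z no",tri([(t,tr(571,144)),(s,sr(600,398))]).round(1))
for nm,parts,names,a,b,p0 in(("ch",CH,("charger","pack_square"),(404,250),(352,306),(450,-290,-.45)),("cr",CR,("cradle","pack_notched"),(160,242),(292,189),(460,240,1.57))):
    x0=back(t,a,30);p0=(x0[0],x0[1],p0[2])
    mt,ms=near(t,names,a),near(s,names,b)
    print(nm,[ (r[0].round(3),round(r[1],3)) for r in(fit(parts,[(t,mt),(s,ms)],p0),fit(parts,[(t,mt)],p0),fit(parts,[(s,ms)],p0))])
E
```

```text
quad sides [47.4 66.7 48.  67.3]
sq [ 529.4 -286.2] -0.46833758906231265
quad sides [45.6 67.3 45.3 67.3]
no [552.2 194.3] 0.024277686625176365
z sq [ 539.8 -298.8   88.4] [ 513.5 -285.4   89.3]
z no [551.7 189.   78.7]
ch [(array([ 5.28836e+02, -2.86104e+02, -4.72000e-01]), np.float64(0.646)), (array([ 536.292, -284.046,   -1.009]), np.float64(0.545)), (array([ 5.28862e+02, -2.86386e+02, -4.69000e-01]), np.float64(0.07))]
cr [(array([548.322, 195.59 ,   3.055]), np.float64(0.61)), (array([557.413, 193.781,   1.595]), np.float64(0.511)), (array([547.567, 193.178,   3.055]), np.float64(0.105))]
```

```bash
python3 - <<'E'
from h import *
t=capture("top");s=capture("side")
ims=[]
for nm,parts,names,a,b,p0 in(("ch",CH,("charger","pack_square"),(404,250),(352,306),(529,-286,-.469)),("cr",CR,("cradle","pack_notched"),(160,242),(292,189),(552,194,.02))):
    mt,ms=near(t,names,a),near(s,names,b)
    print(nm,mt.sum(),render(t,parts,p0).sum(),ms.sum())
    R=[fit(parts,[(s,ms)],p0),fit(parts,[(t,mt),(s,ms)],p0)]
    print([(r[0].round(3),round(r[1],3)) for r in R])
    p=R[0][0]
    for c,(u,v) in((t,a),(s,b)):
        S=6;im=cv2.resize(c["color"][v-38:v+37,u-33:u+33],None,fx=S,fy=S,interpolation=cv2.INTER_CUBIC)
        for B,col in zip(parts,[(255,0,0),(0,255,0),(0,255,255),(255,255,0),(255,0,255),(255,255,0),(255,0,255)]):
            h=cv2.convexHull(proj(c,pose(B,p)).astype(np.float32)).reshape(-1,2);h=(h+.5-[u-33,v-38])*S-.5
            cv2.polylines(im,[h.round().astype(np.int32)],True,col,1)
        ims.append(im[::1])
o=np.vstack([np.hstack(ims[::2]),np.hstack(ims[1::2])]);o=cv2.resize(o,None,fx=.66,fy=.66,interpolation=cv2.INTER_AREA);print(o.shape)
cv2.imwrite("pics/ov.png",o[...,::-1])
E
```

```text
ch 2290 2499 3158
[(array([ 5.28450e+02, -2.84924e+02, -4.80000e-01]), np.float64(0.085)), (array([ 5.29030e+02, -2.84238e+02, -4.92000e-01]), np.float64(0.17))]
cr 2214 2371 830
[(array([ 5.60937e+02,  2.05966e+02, -3.06000e-01]), np.float64(0.455)), (array([5.50836e+02, 1.97685e+02, 9.00000e-03]), np.float64(0.569))]
(594, 523, 3)
```

View pics/ov.png

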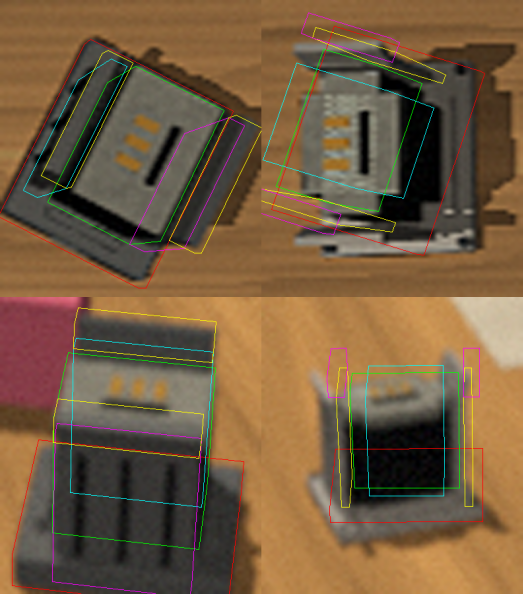

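The charger outline matches well in both views, while the cradle's side mask was incomplete this time. I'll refit the cradle with complete masks.

```bash
python3 - <<'E'
from h import *
for nm,parts,names,a,b,p0 in(("cr",CR,("cradle","pack_notched"),(160,242),(292,189),(551,194,.02)),("ch",CH,("charger","pack_square"),(404,250),(352,306),(529,-286,-.475))):
  for i in range(4):
    t=capture("top");s=capture("side")
    mt,ms=near(t,names,a),near(s,names,b);k=np.ones((3,3),np.uint8)
    mt,ms=[cv2.morphologyEx(m.astype(np.uint8),cv2.MORPH_CLOSE,k)>0 for m in(mt,ms)]
    V=[(c,m) for c,m in((t,mt),(s,ms)) if m.sum()>.85*render(c,parts,p0).sum()]
    if V:
        r=fit(parts,V,p0);print(nm,[("t","s")[c is s] for c,m in V],r[0].round(3),round(r[1],3))
E
```

```text
cr ['t', 's'] [5.49984e+02 1.95838e+02 2.60000e-02] 0.17
cr ['s'] [5.49094e+02 1.95078e+02 3.20000e-02] 0.084
cr ['t', 's'] [5.50259e+02 1.95957e+02 1.30000e-02] 0.188
cr ['t', 's'] [5.49691e+02 1.95856e+02 2.80000e-02] 0.205
ch ['t', 's'] [ 5.30338e+02 -2.83217e+02 -4.88000e-01] 0.125
ch ['t', 's'] [ 5.29006e+02 -2.84260e+02 -4.91000e-01] 0.129
ch ['t', 's'] [ 5.28997e+02 -2.85134e+02 -5.08000e-01] 0.154
ch ['t', 's'] [ 5.29417e+02 -2.84250e+02 -4.83000e-01] 0.126
```

```bash
cat > d.py <<'E'
import sys
from h import *
# args: x,y,z,yaw targets (mm, TCP) ; prints successive tool-frame deltas from the current pose
o=get_obs();p=np.array([*o["tool_pos"],o["tcp_rot"][2]])
print("now",p.round(3),"t",round(float(o["time"]),2),"w",round(float(o["grip_width"]),1),"f",o["contact_force"].round(1))
for a in sys.argv[1:]:
    q=np.array([float(v) for v in a.split(",")]);d=q-p;c,s=np.cos(p[3]),np.sin(p[3]);w=(d[3]+np.pi)%(2*np.pi)-np.pi
    print(a,"->",np.round([(d[0]*c+d[1]*s)/1e3,(d[0]*s-d[1]*c)/1e3,-d[2]/1e3,-w],4).tolist());p=q
E
python3 d.py 330,330,400,2.2 450,100,400,1.5 500,-180,400,1.088 529.2,-284.7,370,1.088 529.2,-284.7,224,1.088
```

```text
now [121.099 510.845 404.739   2.909] t 4.9 w 92.0 f [ 0.3 -0.3 -1.2]
330,330,400,2.2 -> [-0.245, -0.1278, 0.0047, 0.7088]
450,100,400,1.5 -> [-0.2566, -0.0383, -0.0, 0.7]
500,-180,400,1.088 -> [-0.2758, 0.0697, -0.0, 0.412]
529.2,-284.7,370,1.088 -> [-0.0792, 0.0745, 0.03, -0.0]
529.2,-284.7,224,1.088 -> [0.0, 0.0, 0.146, -0.0]
```

```bash
python3 -m inch '[[-0.02,-0.01,0,0.1,1],[-0.05,-0.03,0,0.2,1],[-0.09,-0.05,0,0.3,1],[-0.13,-0.07,0,0.4,1],[-0.165,-0.086,0.005,0.5,1],[-0.2,-0.104,0.005,0.6,1],[-0.235,-0.12,0.005,0.7,1],[-0.245,-0.128,0.005,0.71,1]]'
python3 d.py 450,100,400,1.5 500,-180,400,1.088
```

```text
time: 5.57
tool_pos: [333.3, 327.2, 399.8]
tcp_rot: [3.14, 0.001, 2.19]
contact_force: [1.0, 0.3, 0.7]
grip_width: 91.8
finger_force: 0.0
now [333.309 327.187 399.815   2.19 ] t 5.57 w 91.8 f [1.  0.3 0.7]
450,100,400,1.5 -> [-0.2527, -0.0368, -0.0002, 0.6901]
500,-180,400,1.088 -> [-0.2758, 0.0697, -0.0, 0.412]
```

```bash
python3 -m inch '[[-0.035,-0.005,0,0.1,1],[-0.07,-0.01,0,0.2,1],[-0.105,-0.015,0,0.3,1],[-0.14,-0.02,0,0.4,1],[-0.175,-0.025,0,0.5,1],[-0.21,-0.03,0,0.6,1],[-0.245,-0.035,0,0.69,1],[-0.253,-0.037,0,0.69,1]]' && python3 -m inch '[[-0.035,0.009,0,0.06,1],[-0.07,0.018,0,0.12,1],[-0.105,0.027,0,0.18,1],[-0.14,0.036,0,0.24,1],[-0.175,0.045,0,0.3,1],[-0.21,0.054,0,0.36,1],[-0.245,0.063,0,0.412,1],[-0.276,0.07,0,0.412,1]]'
python3 d.py  529.2,-284.7,340,1.088 529.2,-284.7,224,1.088
```

```text
time: 6.23
tool_pos: [450.5, 99.8, 399.8]
tcp_rot: [3.14, 0.001, 1.501]
contact_force: [-0.2, -0.5, -0.3]
grip_width: 91.9
finger_force: 0.0
time: 6.9
tool_pos: [501.6, -178.2, 399.7]
tcp_rot: [3.141, -0.0, 1.095]
contact_force: [0.7, 0.2, -0.5]
grip_width: 91.8
finger_force: 0.0
now [ 501.617 -178.206  399.728    1.095] t 6.9 w 91.8 f [ 0.7  0.2 -0.5]
529.2,-284.7,340,1.088 -> [-0.082, 0.0733, 0.0597, 0.0068]
529.2,-284.7,224,1.088 -> [0.0, 0.0, 0.116, -0.0]
```

```bash
python3 -m inch '[[-0.02,0.018,0.012,0,1],[-0.045,0.04,0.03,0,1],[-0.065,0.06,0.05,0.007,1],[-0.078,0.07,0.058,0.007,1],[-0.082,0.0733,0.06,0.007,1],[-0.082,0.0733,0.06,0.007,1],[-0.082,0.0733,0.06,0.007,1]]'; python3 d.py 529.2,-284.7,224,1.088
python3 - <<'E'
from h import *
t=capture("top");s=capture("side")
im=np.hstack([t["color"][150:350,300:500],s["color"][200:400,250:450]]);cv2.imwrite("pics/a.png",cv2.resize(im,(800,400))[...,::-1])
E
```

```text
time: 7.48
tool_pos: [529.3, -281.9, 340.5]
tcp_rot: [3.141, -0.001, 1.091]
contact_force: [1.1, -0.4, 0.0]
grip_width: 91.7
finger_force: 0.0
now [ 529.322 -281.887  340.471    1.091] t 7.48 w 91.7 f [ 1.1 -0.4  0. ]
529.2,-284.7,224,1.088 -> [-0.0026, 0.0012, 0.1165, 0.0026]
```

View pics/a.png

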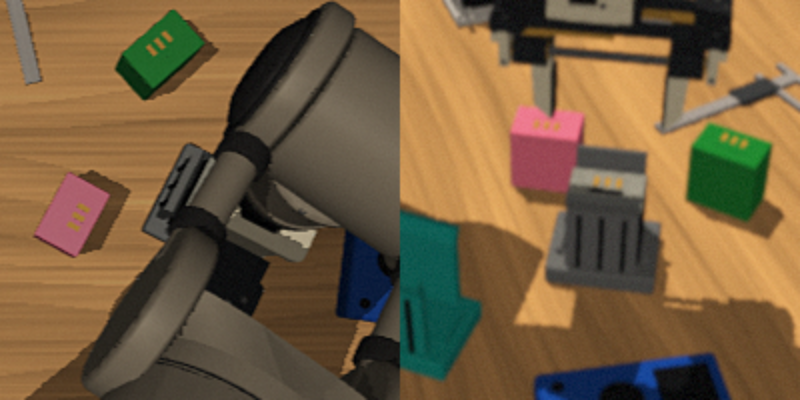

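The fingers straddle the pack in the charger (side crop: fingers at about (545,110) and (668,130), pack at (610,180)), so I can descend.

```bash
python3 d.py 529.2,-284.7,224,1.088
```

```text
now [ 529.387 -281.478  341.128    1.091] t 7.58 w 91.6 f [0.3 0.2 0.7]
529.2,-284.7,224,1.088 -> [-0.0029, 0.0013, 0.1171, 0.0034]
```

```bash
python3 -m inch '[[-0.0015,0.001,0.015,0,1],[-0.003,0.001,0.035,0.003,1],[-0.003,0.001,0.055,0.003,1],[-0.003,0.001,0.075,0.003,1],[-0.003,0.001,0.095,0.003,1],[-0.003,0.001,0.11,0.003,1],[-0.003,0.001,0.117,0.003,1],[-0.003,0.001,0.117,0.003,1]]' && python3 -m inch '[[0,0,0,0,0.6],[0,0,0,0,0.5],[0,0,0,0,0.4],[0,0,0,0,0.4],[0,0,0,0,0.4],[0,0,0,0,0.4],[0,0,0,0,0.4],[0,0,0,0,0.4]]'; python3 d.py 529.2,-284.7,224,1.088
```

```text
time: 8.25
tool_pos: [528.6, -284.9, 222.1]
tcp_rot: [-3.14, -0.0, 1.088]
contact_force: [-0.0, 0.7, 0.4]
grip_width: 91.8
finger_force: 0.0
time: 8.92
tool_pos: [529.1, -286.2, 223.8]
tcp_rot: [3.14, -0.0, 1.087]
contact_force: [0.3, 0.2, 6.1]
grip_width: 67.9
finger_force: 30.0
now [ 529.069 -286.18   223.784    1.087] t 8.92 w 67.9 f [0.3 0.2 6.1]
529.2,-284.7,224,1.088 -> [0.0014, -0.0006, -0.0002, -0.0013]
```

```bash
python3 -m inch '[[0,0,-0.005,0,0.4],[0,0,-0.015,0,0.4],[0,0,-0.03,0,0.4],[0,0,-0.05,0,0.4],[0,0,-0.07,0,0.4],[0,0,-0.09,0,0.4],[0,0,-0.11,0,0.4],[0,0,-0.12,0,0.4]]'; python3 d.py 485,-80,345,1.35 450,100,345,1.571
```

```text
time: 9.58
tool_pos: [528.8, -286.1, 345.4]
tcp_rot: [3.139, 0.0, 1.087]
contact_force: [0.0, -0.8, -3.8]
grip_width: 67.7
finger_force: 30.0
now [ 528.758 -286.098  345.369    1.087] t 9.58 w 67.7 f [ 0.  -0.8 -3.8]
485,-80,345,1.35 -> [0.1621, -0.1346, 0.0004, -0.2632]
450,100,345,1.571 -> [0.168, -0.0736, -0.0, -0.221]
```

```bash
python3 -m inch '[[0.01,-0.008,0,-0.02,0.4],[0.03,-0.025,0,-0.05,0.4],[0.055,-0.046,0,-0.1,0.4],[0.08,-0.067,0,-0.14,0.4],[0.105,-0.088,0,-0.18,0.4],[0.13,-0.108,0,-0.22,0.4],[0.15,-0.124,0,-0.25,0.4],[0.162,-0.134,0,-0.263,0.4]]' && python3 -m inch '[[0.02,-0.01,0,-0.03,0.4],[0.045,-0.02,0,-0.06,0.4],[0.07,-0.03,0,-0.1,0.4],[0.1,-0.044,0,-0.14,0.4],[0.125,-0.055,0,-0.18,0.4],[0.148,-0.065,0,-0.21,0.4],[0.162,-0.071,0,-0.221,0.4],[0.168,-0.074,0,-0.221,0.4]]'; python3 d.py 450,100,206,1.571
```

```text
time: 10.25
tool_pos: [483.8, -77.1, 341.5]
tcp_rot: [-3.138, -0.001, 1.354]
contact_force: [0.3, 0.1, -5.0]
grip_width: 68.0
finger_force: 30.0
time: 10.92
tool_pos: [448.5, 102.0, 341.7]
tcp_rot: [-3.139, -0.001, 1.574]
contact_force: [0.9, 0.2, -3.5]
grip_width: 68.0
finger_force: 30.0
now [448.544 102.015 341.75    1.574] t 10.92 w 68.0 f [ 0.9  0.2 -3.5]
450,100,206,1.571 -> [-0.002, 0.0014, 0.1357, 0.0032]
```

```bash
python3 -m inch '[[0,0,0.015,0,0.4],[0,0,0.035,0,0.4],[0,0,0.06,0,0.4],[0,0,0.085,0,0.4],[0,0,0.105,0,0.4],[0,0,0.118,0,0.4],[0,0,0.125,0,0.4],[0,0,0.127,0,0.4]]' && python3 -m inch '[[0,0,0,0,0.4],[0,0,0.002,0,0.4],[0,0,0.004,0,0.4],[0,0,0.005,0,0.4],[0,0,0.006,0,0.4],[0,0,0.006,0,0.4]]'; python3 d.py 450,100,204,1.571
```

```text
time: 11.58
tool_pos: [449.5, 99.5, 214.3]
tcp_rot: [-3.138, 0.0, 1.57]
contact_force: [0.7, 0.1, -4.7]
grip_width: 67.7
finger_force: 30.0
time: 12.08
tool_pos: [450.1, 99.9, 209.9]
tcp_rot: [3.141, -0.0, 1.571]
contact_force: [-1.5, 0.1, -4.8]
grip_width: 67.8
finger_force: 30.0
now [450.119  99.874 209.864   1.571] t 12.08 w 67.8 f [-1.5  0.1 -4.8]
450,100,204,1.571 -> [0.0001, -0.0001, 0.0059, -0.0002]
```

```bash
python3 -m inch '[[0,0,0.002,0,0.4],[0,0,0.003,0,0.4],[0,0,0.004,0,0.4],[0,0,0.005,0,0.4],[0,0,0.006,0,0.4],[0,0,0.0065,0,0.4],[0,0,0.0065,0,0.4],[0,0,0.0065,0,0.4]]'; python3 d.py 450,100,204,1.571
```

```text
time: 12.75
tool_pos: [450.1, 99.9, 203.7]
tcp_rot: [3.141, -0.0, 1.571]
contact_force: [-3.2, 0.7, 7.5]
grip_width: 67.8
finger_force: 30.0
now [450.058  99.884 203.745   1.571] t 12.75 w 67.8 f [-3.2  0.7  7.5]
450,100,204,1.571 -> [0.0001, -0.0001, -0.0003, -0.0001]
```

Force shows contact with the bench. Release, rise and go to the cradle.

```bash
python3 -m inch '[[0,0,0,0,0.85],[0,0,0,0,1],[0,0,0,0,1],[0,0,0,0,1],[0,0,0,0,1],[0,0,-0.005,0,1],[0,0,-0.02,0,1],[0,0,-0.045,0,1]]' && python3 -m inch '[[0,0,-0.03,0,1],[0,0,-0.06,0,1],[0,0,-0.08,-0.1,1],[0,0,-0.1,-0.2,1],[0,0,-0.1,-0.3,1],[0,0,-0.1,-0.4,1],[0,0,-0.1,-0.5,1],[0,0,-0.1,-0.6,1]]'; python3 d.py 550,195.7,345,2.9 550,195.7,345,3.166 550,195.7,214,3.166
```

```text
time: 13.42
tool_pos: [449.4, 99.8, 247.3]
tcp_rot: [-3.137, 0.0, 1.571]
contact_force: [0.2, 0.3, -0.7]
grip_width: 91.6
finger_force: 0.0
time: 14.08
tool_pos: [449.9, 99.9, 348.7]
tcp_rot: [3.141, 0.0, 2.176]
contact_force: [-0.3, -1.2, 0.1]
grip_width: 91.5
finger_force: 0.0
now [449.938  99.86  348.741   2.176] t 14.08 w 91.5 f [-0.3 -1.2  0.1]
550,195.7,345,2.9 -> [0.0219, 0.1368, 0.0037, -0.7243]
550,195.7,345,3.166 -> [0.0, 0.0, -0.0, -0.266]
550,195.7,214,3.166 -> [-0.0, 0.0, 0.131, -0.0]
```

```bash
python3 -m inch '[[0.002,0.01,0,-0.12,1],[0.006,0.035,0,-0.24,1],[0.01,0.065,0,-0.36,1],[0.014,0.09,0,-0.48,1],[0.018,0.115,0,-0.6,1],[0.021,0.13,0.004,-0.72,1],[0.022,0.137,0.004,-0.84,1],[0.022,0.137,0.004,-0.96,1]]' && python3 -m inch '[[0,0,0,-0.03,1],[0,0,0,-0.03,1],[0,0,0,-0.03,1],[0,0,0,-0.03,1]]'; python3 d.py 550,195.7,214,3.166
python3 - <<'E'
from h import *
t=capture("top");s=capture("side")
a=t["color"][150:350,60:260];b=s["color"][100:300,200:400]
cv2.imwrite("pics/b.png",cv2.resize(np.hstack([a,b]),(800,400))[...,::-1])
for c in(t,s):
    print([(np.round(d["rect"],1).tolist(),round(d["conf"],2)) for d in trace(c,"pack_square")])
E
```

```text
time: 14.75
tool_pos: [551.5, 196.5, 343.8]
tcp_rot: [3.141, -0.0, 3.138]
contact_force: [0.6, -0.8, 0.1]
grip_width: 91.9
finger_force: 0.0
time: 15.08
tool_pos: [550.7, 195.3, 344.4]
tcp_rot: [3.142, 0.0, -3.124]
contact_force: [-0.2, -0.3, 0.6]
grip_width: 92.1
finger_force: 0.0
now [550.671 195.282 344.41   -3.124] t 15.08 w 92.1 f [-0.2 -0.3  0.6]
550,195.7,214,3.166 -> [0.0007, 0.0004, 0.1304, -0.0066]
[([203.1, 294.2, 32.8, 37.6], 0.9), ([379.8, 178.1, 43.7, 42.8], 0.83), ([335.1, 255.3, 33.5, 42.7], 0.65)]
[([415.8, 286.6, 42.1, 48.9], 0.75), ([324.5, 276.1, 38.3, 44.9], 0.73), ([261.5, 216.8, 33.4, 38.0], 0.62)]
```

View pics/b.png

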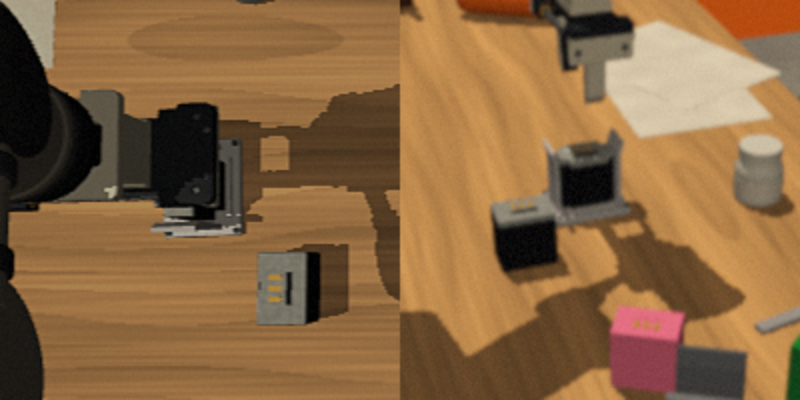

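The square pack stands upright at A (top crop at about (285,288)) and the gripper is over the cradle. I'll descend onto the notched pack's flanks.

```bash
python3 -m inch '[[0.001,0,0.015,-0.006,1],[0.001,0,0.04,-0.006,1],[0.001,0,0.065,-0.006,1],[0.001,0,0.09,-0.006,1],[0.001,0,0.11,-0.006,1],[0.001,0,0.123,-0.006,1],[0.001,0,0.13,-0.006,1],[0.001,0,0.13,-0.006,1]]' && python3 -m inch '[[0,0,0,0,0.6],[0,0,0,0,0.4],[0,0,0,0,0.3],[0,0,0,0,0.2],[0,0,0,0,0.2],[0,0,0,0,0.2],[0,0,0,0,0.2],[0,0,0,0,0.2]]' && python3 -m inch '[[0,0,0,0,0.2],[0,0,0,0,0.2],[0,0,0,0,0.2]]'; python3 d.py 550,195.7,214,3.166
```

```text
time: 15.95
tool_pos: [549.4, 195.2, 212.8]
tcp_rot: [-3.141, -0.003, -3.117]
contact_force: [-0.4, -0.6, 0.7]
grip_width: 91.9
finger_force: 0.0
time: 16.62
tool_pos: [550.0, 195.1, 214.6]
tcp_rot: [-3.141, 0.001, -3.116]
contact_force: [0.3, -4.0, 3.4]
grip_width: 46.0
finger_force: 30.0
time: 16.87
tool_pos: [550.0, 195.0, 214.5]
tcp_rot: [-3.141, 0.001, -3.116]
contact_force: [1.0, -3.7, 4.9]
grip_width: 46.0
finger_force: 30.0
now [549.972 195.043 214.534  -3.116] t 16.87 w 46.0 f [ 1.  -3.7  4.9]
550,195.7,214,3.166 -> [-0.0, 0.0007, 0.0005, 0.0008]
```

```bash
python3 -m inch '[[0,0,-0.005,0,0.2],[0,0,-0.015,0,0.2],[0,0,-0.03,0,0.2],[0,0,-0.05,0,0.2],[0,0,-0.07,0,0.2],[0,0,-0.09,0,0.2],[0,0,-0.11,0,0.2],[0,0,-0.12,0,0.2]]'; python3 d.py 450,-30,335,3.142
```

```text
time: 17.53
tool_pos: [549.8, 195.8, 336.9]
tcp_rot: [3.14, 0.003, -3.116]
contact_force: [0.9, -0.2, -4.3]
grip_width: 45.9
finger_force: 30.0
now [549.764 195.8   336.93   -3.116] t 17.53 w 45.9 f [ 0.9 -0.2 -4.3]
450,-30,335,3.142 -> [0.1055, -0.2232, 0.0019, 0.0251]
```

```bash
python3 -m inch '[[0.006,-0.014,0,0,0.2],[0.018,-0.04,0,0,0.2],[0.034,-0.073,0,0,0.2],[0.05,-0.107,0,0.01,0.2],[0.066,-0.14,0,0.02,0.2],[0.082,-0.173,0,0.025,0.2],[0.095,-0.2,0,0.025,0.2],[0.102,-0.217,0,0.025,0.2]]' && python3 -m inch '[[0.003,-0.006,0,0,0.2],[0.003,-0.006,0.01,0,0.2],[0.003,-0.006,0.03,0,0.2],[0.003,-0.006,0.055,0,0.2],[0.003,-0.006,0.08,0,0.2],[0.003,-0.006,0.1,0,0.2],[0.003,-0.006,0.115,0,0.2],[0.003,-0.006,0.12,0,0.2]]' && python3 -m inch '[[0,0,0,0,0.2],[0,0,0,0,0.2],[0,0,0,0,0.2]]'; python3 d.py 450,-30,204.5,3.142
```

```text
time: 18.2
tool_pos: [451.5, -25.9, 334.0]
tcp_rot: [3.141, -0.002, 3.14]
contact_force: [-0.0, 0.9, -3.6]
grip_width: 46.1
finger_force: 30.0
time: 18.87
tool_pos: [449.7, -29.4, 212.1]
tcp_rot: [3.14, -0.004, -3.141]
contact_force: [-1.2, 0.1, -4.9]
grip_width: 45.8
finger_force: 30.0
time: 19.12
tool_pos: [450.8, -30.0, 215.1]
tcp_rot: [-3.141, 0.002, -3.141]
contact_force: [-0.3, -0.7, -4.2]
grip_width: 45.4
finger_force: 30.0
now [450.801 -30.009 215.129  -3.141] t 19.12 w 45.4 f [-0.3 -0.7 -4.2]
450,-30,204.5,3.142 -> [0.0008, 0.0, 0.0106, 0.0001]
```

```bash
python3 -m inch '[[0,0,0.003,0,0.2],[0,0,0.005,0,0.2],[0,0,0.007,0,0.2],[0,0,0.008,0,0.2],[0,0,0.009,0,0.2],[0,0,0.01,0,0.2],[0,0,0.011,0,0.2],[0,0,0.011,0,0.2]]'; python3 d.py 450,-30,204.5,3.142
```

```text
time: 19.78
tool_pos: [450.2, -30.1, 204.5]
tcp_rot: [-3.141, 0.001, -3.141]
contact_force: [-4.7, 0.4, 12.7]
grip_width: 45.9
finger_force: 30.0
now [450.204 -30.14  204.495  -3.141] t 19.78 w 45.9 f [-4.7  0.4 12.7]
450,-30,204.5,3.142 -> [0.0002, 0.0001, -0.0, -0.0001]
```

Down on the bench. Open, rise, and turn to end grip (spin +1.571).

```bash
python3 -m inch '[[0,0,0,0,0.6],[0,0,0,0,0.8],[0,0,0,0,1],[0,0,0,0,1],[0,0,0,0,1],[0,0,0,0,1],[0,0,0,0,1],[0,0,0,0,1]]' && python3 -m inch '[[0,0,-0.015,0,1],[0,0,-0.04,0,1],[0,0,-0.075,0,1],[0,0,-0.09,0.1,1],[0,0,-0.1,0.2,1],[0,0,-0.1,0.32,1],[0,0,-0.1,0.44,1],[0,0,-0.1,0.56,1]]' && python3 -m inch '[[0,0,0,0.12,1],[0,0,0,0.24,1],[0,0,0,0.36,1],[0,0,0,0.48,1],[0,0,0,0.6,1],[0,0,0,0.72,1],[0,0,0,0.84,1],[0,0,0,0.96,1]]' && python3 -m inch '[[0,0,0,0.05,1],[0,0,0,0.05,1],[0,0,0,0.05,1]]'; python3 d.py 450,-30,204.5,1.571
python3 - <<'E'
from h import *
t=capture("top");s=capture("side")
b=s["color"][150:350,200:400];a=t["color"][190:390,160:360]
cv2.imwrite("pics/c.png",cv2.resize(np.hstack([a,b]),(800,400))[...,::-1])
E
```

```text
time: 20.45
tool_pos: [450.3, -30.1, 203.1]
tcp_rot: [3.141, -0.0, -3.141]
contact_force: [-0.2, -0.1, -0.2]
grip_width: 91.0
finger_force: 0.0
time: 21.12
tool_pos: [450.2, -30.1, 303.5]
tcp_rot: [3.141, 0.001, 2.576]
contact_force: [0.3, 0.4, -0.1]
grip_width: 91.4
finger_force: 0.0
time: 21.78
tool_pos: [450.2, -30.1, 303.1]
tcp_rot: [-3.141, -0.0, 1.616]
contact_force: [0.4, -0.9, 0.6]
grip_width: 91.5
finger_force: 0.0
time: 22.03
tool_pos: [450.2, -30.1, 303.2]
tcp_rot: [-3.141, -0.0, 1.574]
contact_force: [0.1, -0.4, -0.2]
grip_width: 91.8
finger_force: 0.0
now [450.219 -30.145 303.158   1.574] t 22.03 w 91.8 f [ 0.1 -0.4 -0.2]
450,-30,204.5,1.571 -> [0.0001, -0.0002, 0.0987, 0.0027]
```

View pics/c.png

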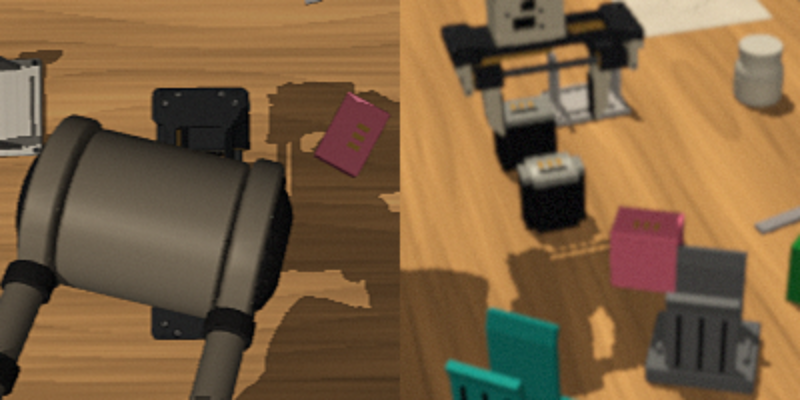

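Both packs stand upright (side crop: notched at (552,190), square at (525,135)) and the gripper is over the notched one. I'll descend and grip the ends.

```bash
python3 -m inch '[[0,0,0.015,0.003,1],[0,0,0.035,0.003,1],[0,0,0.06,0.003,1],[0,0,0.08,0.003,1],[0,0,0.093,0.003,1],[0,0,0.099,0.003,1],[0,0,0.099,0.003,1],[0,0,0.099,0.003,1]]' && python3 -m inch '[[0,0,0,0,0.7],[0,0,0,0,0.5],[0,0,0,0,0.4],[0,0,0,0,0.4],[0,0,0,0,0.4],[0,0,0,0,0.4],[0,0,0,0,0.4],[0,0,0,0,0.4]]' && python3 -m inch '[[0,0,-0.003,0,0.4],[0,0,-0.015,0,0.4],[0,0,-0.035,0,0.4],[0,0,-0.06,0,0.4],[0,0,-0.085,0,0.4],[0,0,-0.11,0,0.4],[0,0,-0.13,0,0.4],[0,0,-0.14,0,0.4]]'; python3 d.py 500,-170,345,1.3 529.2,-284.7,345,1.086 529.2,-284.7,224.5,1.086
```

```text
time: 22.8
tool_pos: [450.5, -30.2, 204.5]
tcp_rot: [3.141, -0.0, 1.569]
contact_force: [0.1, -0.8, 0.7]
grip_width: 92.0
finger_force: 0.0
time: 23.47
tool_pos: [450.5, -30.2, 204.7]
tcp_rot: [3.14, 0.0, 1.569]
contact_force: [-1.2, 0.7, 6.0]
grip_width: 67.8
finger_force: 30.0
time: 24.13
tool_pos: [450.2, -30.1, 346.2]
tcp_rot: [3.14, 0.0, 1.569]
contact_force: [0.8, -0.7, -4.7]
grip_width: 67.7
finger_force: 30.0
now [450.216 -30.11  346.236   1.569] t 24.13 w 67.7 f [ 0.8 -0.7 -4.7]
500,-170,345,1.3 -> [-0.1398, 0.0501, 0.0012, 0.2689]
529.2,-284.7,345,1.086 -> [-0.1027, 0.0588, -0.0, 0.214]
529.2,-284.7,224.5,1.086 -> [0.0, 0.0, 0.1205, -0.0]
```

```bash
python3 -m inch '[[-0.01,0.003,0,0.02,0.4],[-0.03,0.01,0,0.06,0.4],[-0.055,0.02,0,0.11,0.4],[-0.08,0.03,0,0.16,0.4],[-0.1,0.037,0,0.2,0.4],[-0.12,0.044,0,0.24,0.4],[-0.133,0.048,0,0.265,0.4],[-0.14,0.05,0,0.27,0.4]]' && python3 -m inch '[[-0.01,0.006,0,0.03,0.4],[-0.03,0.017,0,0.07,0.4],[-0.055,0.031,0,0.12,0.4],[-0.075,0.043,0,0.17,0.4],[-0.09,0.051,0,0.2,0.4],[-0.1,0.057,0,0.214,0.4],[-0.103,0.059,0,0.214,0.4],[-0.103,0.059,0,0.214,0.4]]' && python3 -m inch '[[0,0,0,0,0.4],[0,0,0,0,0.4],[0,0,0,0,0.4]]'; python3 d.py 529.2,-285.2,224.5,1.086
python3 - <<'E'
from h import *
s=capture("side");b=s["color"][200:400,250:450];cv2.imwrite("pics/d.png",cv2.resize(b,(600,600),interpolation=cv2.INTER_CUBIC)[...,::-1])
E
```

```text
time: 24.8
tool_pos: [500.0, -172.2, 342.8]
tcp_rot: [-3.139, -0.0, 1.296]
contact_force: [-1.1, -0.5, -4.3]
grip_width: 68.1
finger_force: 30.0
time: 25.47
tool_pos: [529.1, -285.5, 343.7]
tcp_rot: [-3.141, -0.0, 1.085]
contact_force: [0.3, 0.8, -4.6]
grip_width: 67.5
finger_force: 30.0
time: 25.72
tool_pos: [529.1, -284.3, 344.3]
tcp_rot: [-3.141, -0.0, 1.086]
contact_force: [1.1, 0.2, -4.3]
grip_width: 67.6
finger_force: 30.0
now [ 529.139 -284.281  344.346    1.086] t 25.72 w 67.6 f [ 1.1  0.2 -4.3]
529.2,-285.2,224.5,1.086 -> [-0.0008, 0.0005, 0.1198, 0.0001]
```

View pics/d.png

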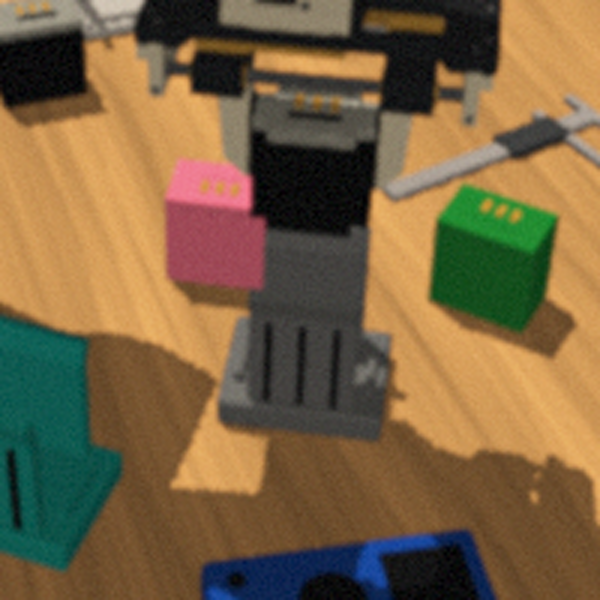

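The held pack hangs in line with the charger bay (pack at about (310,170), bay at (305,280)). I'll descend in steps and check the force.

```bash
python3 -m inch '[[-0.001,0.0005,0.01,0,0.4],[-0.001,0.0005,0.022,0,0.4],[-0.001,0.0005,0.034,0,0.4],[-0.001,0.0005,0.042,0,0.4],[-0.001,0.0005,0.05,0,0.4],[-0.001,0.0005,0.056,0,0.4],[-0.001,0.0005,0.06,0,0.4],[-0.001,0.0005,0.06,0,0.4]]'; python3 d.py 529.2,-285.2,224.5,1.086
```

```text
time: 26.43
tool_pos: [529.0, -286.4, 283.3]
tcp_rot: [-3.14, -0.0, 1.085]
contact_force: [0.3, -0.5, -4.0]
grip_width: 67.8
finger_force: 30.0
now [ 529.    -286.352  283.278    1.085] t 26.43 w 67.8 f [ 0.3 -0.5 -4. ]
529.2,-285.2,224.5,1.086 -> [0.0011, -0.0004, 0.0588, -0.0012]
```

```bash
python3 -m inch '[[0,0,0.006,0,0.4],[0,0,0.014,0,0.4],[0,0,0.022,0,0.4],[0,0,0.03,0,0.4],[0,0,0.038,0,0.4],[0,0,0.045,0,0.4],[0,0,0.05,0,0.4],[0,0,0.051,0,0.4]]' && python3 -m inch '[[0,0,0,0,0.4],[0,0,0,0,0.4]]'; python3 d.py 529.2,-285.2,224.5,1.086
```

```text
time: 27.1
tool_pos: [528.9, -286.3, 231.8]
tcp_rot: [-3.14, -0.0, 1.085]
contact_force: [-0.3, 0.9, -4.0]
grip_width: 67.8
finger_force: 30.0
time: 27.27
tool_pos: [529.3, -286.5, 233.4]
tcp_rot: [3.141, -0.0, 1.085]
contact_force: [-0.2, 0.8, -3.4]
grip_width: 67.9
finger_force: 30.0
now [ 529.253 -286.53   233.394    1.085] t 27.27 w 67.9 f [-0.2  0.8 -3.4]
529.2,-285.2,224.5,1.086 -> [0.0012, -0.0007, 0.0089, -0.0012]
```

```bash
python3 -m inch '[[0,0,0.002,0,0.4],[0,0,0.004,0,0.4],[0,0,0.006,0,0.4],[0,0,0.007,0,0.4],[0,0,0.008,0,0.4],[0,0,0.009,0,0.4],[0,0,0.0095,0,0.4],[0,0,0.0095,0,0.4]]'; python3 d.py 529.2,-285.2,224.5,1.086
```

```text
time: 27.93
tool_pos: [529.1, -286.4, 224.8]
tcp_rot: [3.141, 0.0, 1.085]
contact_force: [-2.6, 2.8, 5.0]
grip_width: 67.8
finger_force: 30.0
now [ 529.066 -286.368  224.794    1.085] t 27.93 w 67.8 f [-2.6  2.8  5. ]
529.2,-285.2,224.5,1.086 -> [0.0011, -0.0004, 0.0003, -0.0011]
```

The pack is on the bay's floor. Release, rise, and head for A.

```bash
python3 -m inch '[[0,0,0,0,0.8],[0,0,0,0,1],[0,0,0,0,1],[0,0,0,0,1],[0,0,0,0,1],[0,0,0,0,1]]' && python3 -m inch '[[0,0,-0.01,0,1],[0,0,-0.03,0,1],[0,0,-0.06,0,1],[0,0,-0.09,0,1],[0,0,-0.115,0,1],[0,0,-0.125,0,1]]'; python3 d.py 485,-80,345,2.0 450,100,330,2.9 450,100,330,3.142 450,100,204,3.142
python3 - <<'E'
from h import *
s=capture("side");
print([(np.round(d["rect"],1).tolist(),round(d["conf"],2)) for d in look_for(s,"pack_notched")])
E
```

```text
time: 28.43
tool_pos: [529.2, -286.5, 223.6]
tcp_rot: [3.141, -0.0, 1.085]
contact_force: [0.2, 0.2, -0.2]
grip_width: 91.8
finger_force: 0.0
time: 28.93
tool_pos: [529.6, -286.7, 353.6]
tcp_rot: [3.135, 0.001, 1.085]
contact_force: [-0.1, 0.6, 0.1]
grip_width: 91.7
finger_force: 0.0
now [ 529.561 -286.669  353.58     1.085] t 28.93 w 91.7 f [-0.1  0.6  0.1]
485,-80,345,2.0 -> [0.1619, -0.1359, 0.0086, -0.9152]
450,100,330,2.9 -> [0.1782, 0.0431, 0.015, -0.9]
450,100,330,3.142 -> [0.0, 0.0, -0.0, -0.242]
450,100,204,3.142 -> [-0.0, 0.0, 0.126, -0.0]
[([354.8, 294.4, 37.7, 15.1], 0.86)]
```

```bash
python3 -m inch '[[0.02,-0.017,0,-0.11,1],[0.045,-0.038,0,-0.22,1],[0.07,-0.059,0,-0.34,1],[0.095,-0.08,0,-0.46,1],[0.12,-0.1,0,-0.58,1],[0.14,-0.118,0,-0.7,1],[0.155,-0.13,0,-0.82,1],[0.162,-0.136,0.005,-0.915,1]]' && python3 -m inch '[[0.025,0.006,0,-0.12,1],[0.05,0.012,0,-0.24,1],[0.075,0.018,0,-0.36,1],[0.1,0.024,0,-0.48,1],[0.125,0.03,0,-0.6,1],[0.15,0.036,0,-0.72,1],[0.17,0.041,0.01,-0.84,1],[0.178,0.043,0.015,-0.92,1]]' && python3 -m inch '[[0,0,0,-0.11,1],[0,0,0,-0.22,1],[0,0,0,-0.22,1],[0,0,0,-0.22,1]]'; python3 d.py 450,100,204,3.142
```

```text
time: 29.7
tool_pos: [483.6, -77.3, 342.7]
tcp_rot: [-3.14, -0.002, 2.008]
contact_force: [-0.7, 0.1, -0.5]
grip_width: 92.3
finger_force: 0.0
time: 30.37
tool_pos: [448.2, 102.2, 326.6]
tcp_rot: [-3.141, -0.004, 2.928]
contact_force: [-1.2, -0.3, -1.0]
grip_width: 91.7
finger_force: 0.0
time: 30.7
tool_pos: [449.2, 100.1, 327.5]
tcp_rot: [-3.142, -0.003, 3.137]
contact_force: [-0.2, -0.0, 1.0]
grip_width: 91.7
finger_force: 0.0
now [449.215 100.093 327.497   3.137] t 30.7 w 91.7 f [-0.2 -0.   1. ]
450,100,204,3.142 -> [-0.0008, -0.0001, 0.1235, -0.0054]
```

```bash
python3 -m inch '[[-0.001,0,0.015,-0.005,1],[-0.001,0,0.04,-0.005,1],[-0.001,0,0.065,-0.005,1],[-0.001,0,0.09,-0.005,1],[-0.001,0,0.11,-0.005,1],[-0.001,0,0.121,-0.005,1],[-0.001,0,0.123,-0.005,1],[-0.001,0,0.123,-0.005,1]]' && python3 -m inch '[[0,0,0,0,0.6],[0,0,0,0,0.4],[0,0,0,0,0.3],[0,0,0,0,0.2],[0,0,0,0,0.2],[0,0,0,0,0.2],[0,0,0,0,0.2],[0,0,0,0,0.2]]' && python3 -m inch '[[0,0,0,0,0.2],[0,0,0,0,0.2],[0,0,0,0,0.2]]'; python3 d.py 450,100,204,3.142
```

```text
time: 31.37
tool_pos: [450.3, 99.9, 204.9]
tcp_rot: [-3.142, -0.002, -3.141]
contact_force: [0.6, -0.0, -0.9]
grip_width: 91.9
finger_force: 0.0
time: 32.03
tool_pos: [450.7, 100.0, 205.9]
tcp_rot: [-3.141, 0.0, -3.138]
contact_force: [-0.4, -3.1, 2.5]
grip_width: 45.9
finger_force: 30.0
time: 32.28
tool_pos: [450.7, 99.9, 205.9]
tcp_rot: [-3.141, 0.0, -3.138]
contact_force: [0.6, -3.7, 4.8]
grip_width: 46.2
finger_force: 30.0
now [450.711  99.938 205.895  -3.138] t 32.28 w 46.2 f [ 0.6 -3.7  4.8]
450,100,204,3.142 -> [0.0007, 0.0001, 0.0019, 0.0029]
```

```bash
python3 -m inch '[[0,0,-0.005,0,0.2],[0,0,-0.015,0,0.2],[0,0,-0.035,0,0.2],[0,0,-0.06,0,0.2],[0,0,-0.085,0,0.2],[0,0,-0.11,0,0.2],[0,0,-0.13,0,0.2],[0,0,-0.14,0,0.2]]' && python3 -m inch '[[-0.006,0.006,0,0,0.2],[-0.02,0.02,0,-0.01,0.2],[-0.04,0.04,0,-0.02,0.2],[-0.06,0.057,0,-0.02,0.2],[-0.08,0.075,0,-0.02,0.2],[-0.094,0.09,0,-0.02,0.2],[-0.1,0.095,0,-0.02,0.2],[-0.1,0.095,0,-0.02,0.2]]' && python3 -m inch '[[0,0,0,0,0.2],[0,0,0,0,0.2],[0,0,0,0,0.2]]'; python3 d.py 551.2,195.5,216,3.166
python3 - <<'E'
from h import *
s=capture("side");b=s["color"][110:260,215:365];cv2.imwrite("pics/e.png",cv2.resize(b,(600,600),interpolation=cv2.INTER_CUBIC)[...,::-1])
E
```

```text
time: 32.95
tool_pos: [450.5, 100.4, 347.9]
tcp_rot: [3.141, 0.002, -3.138]
contact_force: [0.6, 1.1, -4.2]
grip_width: 45.7
finger_force: 30.0
time: 33.62
tool_pos: [550.9, 196.8, 343.6]
tcp_rot: [3.142, -0.003, -3.117]
contact_force: [-0.6, -0.4, -4.2]
grip_width: 46.1
finger_force: 30.0
time: 33.87
tool_pos: [549.7, 194.7, 345.5]
tcp_rot: [-3.141, -0.001, -3.119]
contact_force: [0.5, -0.1, -3.6]
grip_width: 45.5
finger_force: 30.0
now [549.686 194.727 345.524  -3.119] t 33.87 w 45.5 f [ 0.5 -0.1 -3.6]
551.2,195.5,216,3.166 -> [-0.0015, 0.0007, 0.1295, -0.0019]
```

View pics/e.png

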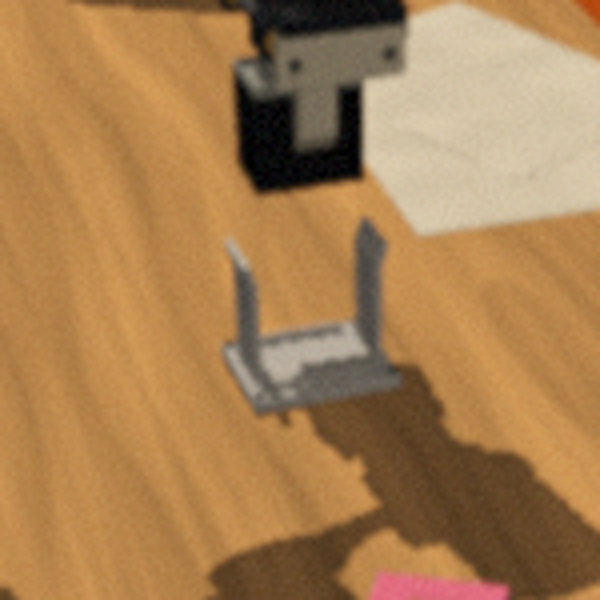

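The held square pack hangs over the empty cradle (pack bottom at x 255–362, between walls at about 250 and 365). I'll descend past the flares.

```bash
python3 -m inch '[[-0.001,0.0005,0.01,-0.002,0.2],[-0.001,0.0005,0.024,-0.002,0.2],[-0.001,0.0005,0.038,-0.002,0.2],[-0.001,0.0005,0.05,-0.002,0.2],[-0.001,0.0005,0.058,-0.002,0.2],[-0.001,0.0005,0.066,-0.002,0.2],[-0.001,0.0005,0.07,-0.002,0.2],[-0.001,0.0005,0.07,-0.002,0.2]]'; python3 d.py 551,195.5,216,3.166
```

```text
time: 34.58
tool_pos: [551.1, 195.8, 274.8]
tcp_rot: [-3.141, -0.001, -3.117]
contact_force: [0.3, 0.1, -3.8]
grip_width: 45.7
finger_force: 30.0
now [551.12  195.768 274.828  -3.117] t 34.58 w 45.7 f [ 0.3  0.1 -3.8]
551,195.5,216,3.166 -> [0.0001, -0.0003, 0.0588, 0.0006]
```

```bash
python3 -m inch '[[0,0,0.006,0,0.2],[0,0,0.014,0,0.2],[0,0,0.022,0,0.2],[0,0,0.03,0,0.2],[0,0,0.038,0,0.2],[0,0,0.045,0,0.2],[0,0,0.05,0,0.2],[0,0,0.051,0,0.2]]' && python3 -m inch '[[0,0,0,0,0.2],[0,0,0,0,0.2]]'; python3 d.py 551,195.5,216,3.166
```

```text
time: 35.25
tool_pos: [551.0, 195.9, 223.4]
tcp_rot: [-3.141, -0.002, -3.116]
contact_force: [0.4, 0.2, -4.9]
grip_width: 45.8
finger_force: 30.0
time: 35.42
tool_pos: [551.4, 196.0, 224.9]
tcp_rot: [3.141, 0.001, -3.116]
contact_force: [-0.7, -0.2, -4.8]
grip_width: 45.9
finger_force: 30.0
now [551.447 195.984 224.944  -3.116] t 35.42 w 45.9 f [-0.7 -0.2 -4.8]
551,195.5,216,3.166 -> [0.0005, -0.0005, 0.0089, 0.0008]
```

```bash
python3 -m inch '[[0,0,0.002,0,0.2],[0,0,0.004,0,0.2],[0,0,0.006,0,0.2],[0,0,0.007,0,0.2],[0,0,0.008,0,0.2],[0,0,0.009,0,0.2],[0,0,0.0095,0,0.2],[0,0,0.0095,0,0.2]]'; python3 d.py 551,195.5,216,3.166
```

```text
time: 36.08
tool_pos: [551.3, 195.9, 215.9]
tcp_rot: [3.142, 0.0, -3.116]
contact_force: [-3.2, -1.0, 4.1]
grip_width: 45.9
finger_force: 30.0
now [551.252 195.93  215.912  -3.116] t 36.08 w 45.9 f [-3.2 -1.   4.1]
551,195.5,216,3.166 -> [0.0003, -0.0004, -0.0001, 0.0009]
```

On the floor. Release, rise and move back towards the base to clear the view, then check.

```bash
python3 -m inch '[[0,0,0,0,0.6],[0,0,0,0,0.8],[0,0,0,0,1],[0,0,0,0,1],[0,0,0,0,1],[0,0,0,0,1],[0,0,0,0,1],[0,0,0,0,1]]' && python3 -m inch '[[0,0,-0.01,0,1],[0,0,-0.03,0,1],[0,0,-0.06,0,1],[0,0,-0.09,0,1],[0,0,-0.12,0,1],[0,0,-0.15,0,1],[0,0,-0.17,0,1],[0,0,-0.18,0,1]]' && python3 -m inch '[[0.02,0.02,0,0,1],[0.05,0.05,0,0,1],[0.08,0.08,0,0,1],[0.11,0.11,0,0,1],[0.14,0.14,0,0,1],[0.17,0.17,0,0,1],[0.2,0.2,0,0,1],[0.2,0.2,0,0,1]]'
python3 - <<'E'
from h import *
t=capture("top");s=capture("side")
f=lambda im,u,v:cv2.resize(im[v-38:v+37,u-50:u+50],(400,300),interpolation=cv2.INTER_CUBIC)
cv2.imwrite("pics/f.png",np.vstack([np.hstack([f(t["color"],405,250),f(t["color"],160,242)]),np.hstack([f(s["color"],352,308),f(s["color"],293,190)])])[...,::-1])
for c in(t,s):
  for n in("jar","caliper","meter"): print(n,[np.round(d["centre"],1).tolist() for d in tip_of(c,n)][:1])
E
```

```text
time: 36.75
tool_pos: [551.3, 195.9, 215.2]
tcp_rot: [3.142, 0.0, -3.116]
contact_force: [0.4, -0.0, -0.1]
grip_width: 90.7
finger_force: 0.0
time: 37.42
tool_pos: [551.3, 196.0, 399.5]
tcp_rot: [3.14, 0.006, -3.116]
contact_force: [0.2, 0.9, -0.3]
grip_width: 91.9
finger_force: 0.0
time: 38.08
tool_pos: [341.6, 394.0, 395.0]
tcp_rot: [3.141, -0.003, -3.111]
contact_force: [-0.9, 0.1, 0.1]
grip_width: 91.9
finger_force: 0.0
jar []
caliper [[306.4, 142.0]]
meter [[489.9, 270.4]]
jar [[377.5, 200.5]]
caliper [[415.6, 250.3]]
meter [[366.5, 415.7]]
```

View pics/f.png

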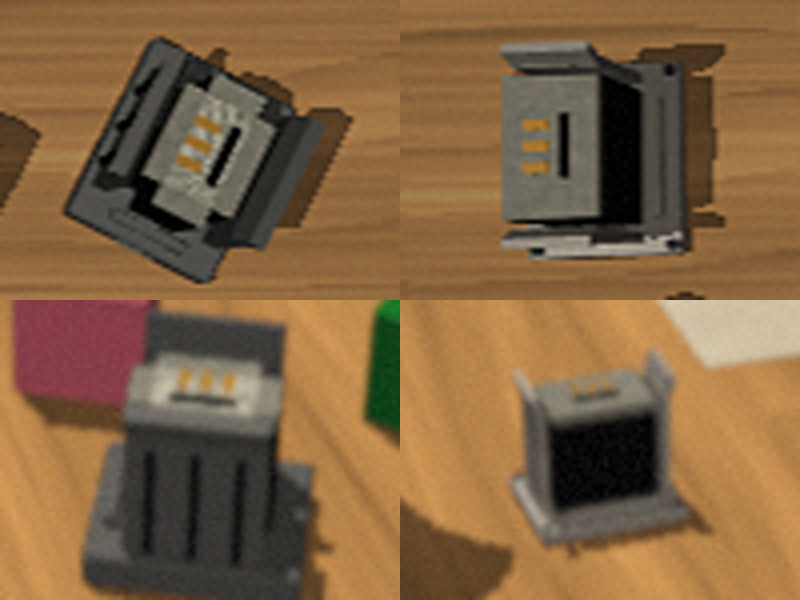

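The final crops show the notched pack seated in the charger (top-view crop (210,150)) and the square pack seated in the cradle (crop (552,148)), both upright. The contact heights agree with both bay floors and the bystanders haven't moved.

```bash
python3 -m inch '[[0.2,0.2,0,0,1],[0,0,0,0,1]]' >/dev/null 2>&1 <<< '' ; python3 -c "
from plant import *
print(close_job())"
```

```text
the job is handed in; nothing more can be done
None
```

The swap is done and handed in at about 38 s of the 72 s limit: the square pack stands in the cradle and the notched pack in the charger, both upright on their floors in the final pictures; no verdict came back. Just before hand-in I sent one needless arm move in free space (commanded 200 mm sideways, then back) without checking its result.

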